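Roll the soap ball round the track and stand it up

TASK

Push the green soap ball along the curved track, under the rails, until it drops into the round seat in the open exit gap. Then lift it out there and set it down gently, without dropping it, on the dark wooden ring stand; leave the cream ball where it is on its blue stand.

Things in the scene. Friction and masses are not known exactly. Their poses are not given: they have to be found in the camera images.
- track: Fixed track. Origin on the bench at the bend's centre, z up; mm. Path: along x=100 from y=-120 (rear stop) to 0; quarter circle, radius 100, to (0,100); straight to the exit seat, a 30 hole at (-40,100). Floor 8 thick, round the seat only y=78 to 122, sides open. Slippery rails, 8 thick, end at x=-2: upper axes 27.5 off the path, tops 58 high; lower 32.5 off; posts to 39. End stop x=-70, 36 high.
- green_ball_center (a point): Centre of the green soap ball, 54 mm diameter, about 85 g, rolls easily. It starts at y = -50 to 0 mm on the track's straight, centre 35 mm above the bench; in the exit seat it drops to 30 mm. The two rails over its shoulders keep it from being lifted elsewhere; the 47 mm slot between them is open above, so closed fingertips fit in behind the ball. Its axes mean nothing.
- wood_stand: Dark wooden ring stand, fixed, empty: an upright ring 50 mm in outside diameter with a 30 mm bore, 22 mm high. Origin on the bench under its centre. A ball rests on the bore with its centre 44 mm above the bench.
- cream_ball_center (a point): Centre of the cream soap ball, also 54 mm in diameter, loose, sitting on a blue ring stand of the same shape as the wooden one. To be left there. Its axes mean nothing.
There are look-alikes about, which are no part of the job. Several things look just like the wood_stand: the one meant starts farthest to the robot's left. What is shaped like the part that bears green_ball_center but red is not meant.

How it is judged:
On the way, in this order (a step that is already met when the one before it is completed fails the run):
1. the green ball has been pushed along the track and sits in the exit seat (x of green_ball_center in the frame of track between -0.048 and -0.032 m and y of green_ball_center in the frame of track between 0.092 and 0.108 m and z of green_ball_center in the frame of track below 0.0335 m), for 0.1 s.
2. the green ball has been lifted out of the seat, clear of the track (height (world z) of green_ball_center above 0.07 m), for 0.1 s.
At the end, for the whole second after the job is handed in: The green ball rests on the dark wooden ring stand, centred within 10 mm and its centre 39 to 49 mm above the bench, at rest; the cream ball is still within 20 mm of where it started (horizontal distance between green_ball_center and wood_stand below 0.01 m and z of green_ball_center in the frame of wood_stand between 0.039 and 0.049 m and linear speed of green_ball below 0.03 m/s and distance of cream_ball_center from where it was at the start of the episode below 0.02 m); the robot touches nothing.
It fails at once if the green ball was dropped or thrown onto the wooden stand (faster than 0.8 m/s there) (horizontal distance between green_ball_center and wood_stand below 0.03 m and height (world z) of green_ball_center below 0.075 m and linear speed of green_ball above 0.8 m/s).
It fails at once if the cream ball was moved by more than 20 mm (distance of cream_ball_center from where it was at the start of the episode above 0.02 m).
It also fails if it takes over 64 s, if anything falls off the work surface, if the arm or the gripper's body presses on something with over 40 N, if the wrist force passes 120 N, or if a joint passes its speed limit or range.

ROBOT

A 6-joint arm with a two-finger parallel gripper is mounted at the origin on the work surface. World frame = base frame: x ahead of the robot, y to its left, z up, the work surface at z = 0. Lengths are in m, angles in rad, forces in N, time in s.
With the tool pointing down it reaches from about 0.35 to 0.85 m from the base axis. Payload 8.1 kg.
Tool frame: the origin (TCP) lies midway between the tips of the shut fingers; the grasp point (between the pads) lies 19 mm behind it (robot.grip_point_offset is the distance from the TCP to the grasp point, in m); z points along the fingers, y is the line along which they close (so a half turn about z gives the same grasp; the last joint's range is limited). The gripper opens to 93 mm and grips with 3 to 60 N. Pads are 15 mm wide; open, the fingers measure 128 mm over their backs; the gripper's body (75 mm by 188 mm) begins 65 mm behind the grasp point.
Start: joints at [-1.416, 0.13, 1.488, -0, 1.523, -0.085], TCP at [0.143, -0.583, 0.219] pointing down, gripper open.
Joint ranges: [-2.96, 2.96], [-0.89, 2.26], [0.02, 2.5], [-1.34, 4.48], [0, 2.73], [-2.66, 2.66]. Speed limits (rad/s): [2.39, 2.39, 2.79, 3.14, 3.14, 3.14].

INTERFACE

Orientations are given as a rotation vector (axis times angle).
In Python, from plant import robot, read_camera, job gives the robot as it stands.
- The arm moves only by the shell command python3 -m inch 'ROWS' [FORCE]. ROWS is JSON, one flat list of numbers, 5 for each row, row after row: the shift along the world's x, y, z in mm, then the turn about the world's z in degrees, then the opening in per cent of the stroke, from 0 (shut) to 100 (fully open). In form: [dx, dy, dz, yaw, hand, dx, dy, dz, yaw, hand, ...]. A call has 1 to 10 rows; each row is the pose to reach, as a shift and turn from the pose commanded when the call began; what a row does not reach only later rows make up. A row lasts 1/12 s, in which the tool goes at most 41.7 mm and 7.16 degrees, less where a joint would pass 70% of its speed; a pose out of reach is approached as far as the arm can. A call with a gripper value outside its range is refused whole. The fingers move at their own pace and stop on an object; FORCE is the grip in N (left out, the last holds). Time passes only in rows, so rows that repeat a pose let the fingers close. It gives the time, the measured TCP pose, the force, the opening and the grip force at its end, in the units of the state.
- robot.read_state(): the state, without advancing time (a new reading comes with each control period).
- read_camera(name): name is "scene" or "side" or "wrist"; returns a dict with "image" (384x512x3 uint8, blue, green, red), "K" (3x3 intrinsics, pixels), "D" ([k1, k2, p1, p2, k3] as OpenCV has them; the pictures are not rectified), "extrinsics" (4x4, takes a point from world to camera coordinates); the wrist camera has in their place "mount" (4x4, takes a point from camera to tool coordinates, whose origin is the TCP and whose axes are the flange's). Camera axes: x right, y down, z forward; pixel columns grow to the right and rows downward; lengths in m; the calibration is good to about 2 mm. A picture is of the moment at which its call begins: read the wrist's pose just before it. There is no depth.
- job.close_job(): hands the job in; it is judged then, once.
The state is a dict: "t": time; "q": joint angles; "dq": joint speeds; "joint_torque": joint torques, N m; "tool_pos": TCP position; "orientation": TCP orientation; "force": force on the tool from outside, world axes, zero at the start; "wrist_torque": the same for the moment, N m; "opening": finger opening in m; "gripper_force": force on a finger pad.
Only numpy, scipy, OpenCV 4.12 (cv2) and the standard library are available. Lean on these libraries where they do the work, as an engineer would, in place of code of your own. Each camera call takes 0.05 s, during which the arm holds its last target. There are 200 camera calls.

## Working session

There is one attempt and no reset: what is moved stays moved. The work goes in short steps, Python scripts to look and compute and a shell command to move; the robot and the scene stay as the last step left them, time stands still between calls to the robot, and variables do not carry over. Pictures are saved under pics/ and viewed, at most 10 in all, crops included, and the job is handed in when it is done.

```bash
mkdir -p pics; ls
cat > h.py <<'E'
import numpy as np, cv2
from plant import robot, read_camera, job
def grab(n):
    s=robot.read_state(); c=read_camera(n)
    if 'extrinsics' in c: E=np.array(c['extrinsics'])
    else:
        T=np.eye(4);T[:3,:3]=cv2.Rodrigues(np.array(s['orientation'],float))[0];T[:3,3]=s['tool_pos']
        E=np.linalg.inv(T@np.array(c['mount']))
    return dict(im=np.array(c['image']),K=np.array(c['K'],float),D=np.array(c['D'],float),E=E)
def ray(c,uv):
    p=cv2.undistortPoints(np.array([[uv]],float),c['K'],c['D'])[0,0]
    R=c['E'][:3,:3];t=c['E'][:3,3]; d=R.T@np.array([p[0],p[1],1]); return -R.T@t,d/np.linalg.norm(d)
def onz(c,uv,z):
    o,d=ray(c,uv);return o+d*(z-o[2])/d[2]
def cross(rs):
    A=np.zeros((3,3));b=np.zeros(3)
    for o,d in rs: P=np.eye(3)-np.outer(d,d);A+=P;b+=P@o
    x=np.linalg.solve(A,b);return x,[np.linalg.norm((np.eye(3)-np.outer(d,d))@(x-o)) for o,d in rs]
def proj(c,X):
    return cv2.projectPoints(np.array(X,float).reshape(-1,1,3),cv2.Rodrigues(c['E'][:3,:3])[0],c['E'][:3,3],c['K'],c['D'])[0][:,0]
E
python3 - <<'E'
from h import *
import pickle
C={n:grab(n) for n in('scene','side','wrist')}
pickle.dump(C,open('c0.pkl','wb'))
for n,c in C.items():
    cv2.imwrite(f'pics/{n}0.png',cv2.resize(c['im'],(800,600)))
    print(n,np.linalg.inv(c['E'])[:3,3].round(3))
print(robot.read_state())
E
```

```text
pics
scene [ 0.897 -0.269  0.687]
side [ 0.543 -0.543  0.676]
wrist [ 0.21  -0.566  0.384]
{'t': 0.15, 'q': array([-1.41639182e+00,  1.31029671e-01,  1.48900544e+00, -7.56480688e-06,
        1.52300187e+00, -8.53893476e-02]), 'dq': array([-0.0003324 , -0.00139921, -0.00310098,  0.00024163,  0.00022513,
        0.00032466]), 'joint_torque': array([ 8.99674633e-04, -5.60475218e+01, -4.92336667e+01,  7.69526954e-02,
        3.05199204e-02, -7.87903332e-05]), 'tool_pos': array([ 0.14245971, -0.5823965 ,  0.21781635]), 'orientation': array([-3.11760615e+00, -3.75593449e-01,  9.00936011e-05]), 'force': array([0.48137779, 1.25611665, 0.43949791]), 'wrist_torque': array([-0.0619599 ,  0.0019561 , -0.00050618]), 'gripper_force': 0.0, 'opening': 0.0932500056891388}
```

View pics/scene0.png

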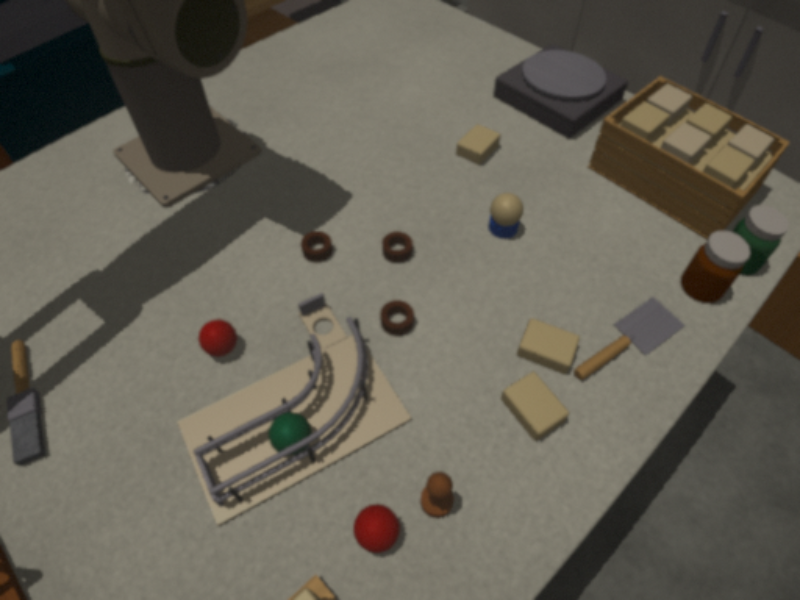

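View pics/side0.png

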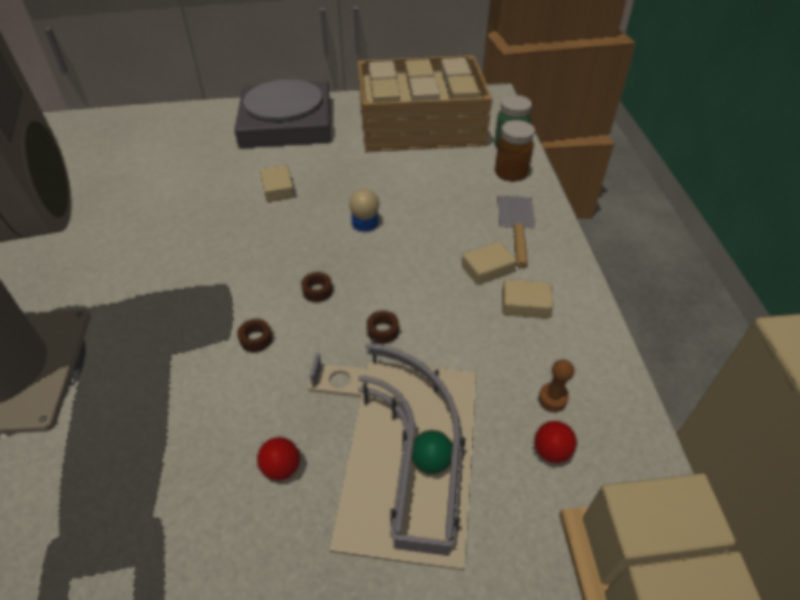

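Scene view: the green ball is at about (290,433) in the track, with the exit seat at (323,325). There are three identical wooden rings at (317,246), (398,247) and (397,318). The cream ball is on its blue stand at (506,212), and the two red balls are decoys. In the side view, which looks along +y, the rings are at (255,335), (317,287) and (383,326) and the seat is at (340,379). The ring farthest to the left (+y) should be side (317,287) / scene (398,247). I'll measure it next.

```bash
cat > m1.py <<'E'
from h import *
import pickle
C=pickle.load(open('c0.pkl','rb')); s=512/800
def blobs(c,kind):
    hsv=cv2.cvtColor(cv2.GaussianBlur(c['im'],(3,3),0),cv2.COLOR_BGR2HSV)
    if kind=='green': m=cv2.inRange(hsv,(60,100,30),(95,255,255))
    if kind=='brown': m=cv2.inRange(hsv,(0,60,10),(15,255,95))
    if kind=='blue': m=cv2.inRange(hsv,(105,120,30),(130,255,255))
    n,l,st,ce=cv2.connectedComponentsWithStats(m)
    return [(st[i,4],ce[i],st[i,:4],(l==i).astype(np.uint8)) for i in range(1,n) if st[i,4]>40]
def near(c,kind,uv):
    return min(blobs(c,kind),key=lambda b:np.hypot(*(b[1]-np.array(uv)*s)))
def circ(b):
    k=max(cv2.findContours(b[3],cv2.RETR_EXTERNAL,cv2.CHAIN_APPROX_NONE)[0],key=cv2.contourArea)
    return cv2.fitEllipse(cv2.convexHull(k))
if __name__=='__main__':
    S,P=C['scene'],C['side']
    g=[near(S,'green',(290,433)),near(P,'green',(432,452))]
    for b in g: print(b[0],b[1].round(1),circ(b))
    print('green',cross([ray(S,circ(g[0])[0]),ray(P,circ(g[1])[0])]))
    for a,b in [((317,246),(255,335)),((398,247),(317,287)),((397,318),(383,326))]:
        r=[near(S,'brown',a),near(P,'brown',b)]
        print('ring',[(x[0],x[1].round(1),np.round(circ(x)[1],1)) for x in r],cross([ray(S,circ(r[0])[0]),ray(P,circ(r[1])[0])]))
    print('seat',cross([ray(S,(323*s,325*s)),ray(P,(340*s,379*s))]))
    print('cream',cross([ray(S,(507*s,210*s)),ray(P,(364*s,205*s))]))
    for n,ps in (('scene',[(180,422),(222,522),(410,420)]),('side',[(332,552),(463,565),(475,373)])):
        for p in ps: print(n,p,onz(C[n],np.array(p)*s,.008).round(4))
    a=S['im'][130:260,150:300];b=P['im'][165:295,130:280]
    cv2.imwrite('pics/crop1.png',cv2.resize(np.hstack([a,b]),(800,347),interpolation=cv2.INTER_CUBIC))
E
python3 m1.py
```

```text
371 [183.9 274.8] ((184.04832458496094, 275.3163146972656), (20.47551155090332, 24.20088005065918), 54.4094352722168)
517 [276.1 289. ] ((276.10723876953125, 288.9694519042969), (25.034526824951172, 26.062158584594727), 173.93983459472656)
green (array([ 0.6141411 , -0.20104525,  0.03958852]), [np.float64(0.002567693519372059), np.float64(0.0025676935193723114)])
ring [(np.int32(269), array([202. , 156.5]), array([19. , 19.8])), (np.int32(326), array([162.6, 214.1]), array([20.6, 21.8]))] (array([0.37975222, 0.02816206, 0.01269284]), [np.float64(0.001450457862370251), np.float64(0.0014504578623703564)])
ring [(np.int32(267), array([254. , 157.3]), array([19. , 19.5])), (np.int32(286), array([202.3, 183.1]), array([18.8, 20.2]))] (array([0.47261819, 0.12167097, 0.01185594]), [np.float64(0.0012290606873596836), np.float64(0.0012290606873596576)])
ring [(np.int32(313), array([253.9, 202.5]), array([21.2, 21.9])), (np.int32(309), array([244.6, 208.7]), array([20.4, 21. ]))] (array([0.57176787, 0.02704808, 0.01211199]), [np.float64(0.0012136115307272634), np.float64(0.0012136115307271956)])
seat (array([ 0.50500435, -0.05966759,  0.00687629]), [np.float64(0.002082099948455252), np.float64(0.0020820999484551517)])
cream (array([0.55977751, 0.28849794, 0.03969139]), [np.float64(0.0012247765223933212), np.float64(0.0012247765223935476)])
scene (180, 422) [ 0.4895 -0.2955  0.008 ]
scene (222, 522) [ 0.6374 -0.3262  0.008 ]
scene (410, 420) [ 0.6989 -0.0695  0.008 ]
side (332, 552) [ 0.4899 -0.3034  0.008 ]
side (463, 565) [ 0.636  -0.3315  0.008 ]
side (475, 373) [ 0.6966 -0.0701  0.008 ]
```

View pics/crop1.png

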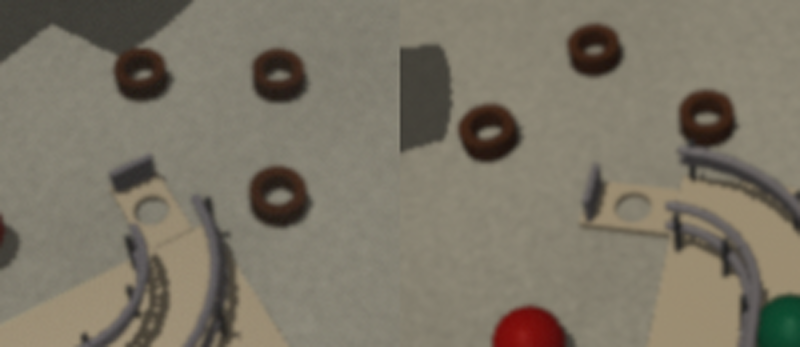

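The ring meant is scene (398,247) / side (317,287). Its measured position is (0.473, 0.122), against y≈0.028 and 0.027 for the other two, so it is the farthest left. The crop confirms it as the separate top ring. The heights agree with the text: ring about 12 mm (mid-height of 22 mm), seat about 7 mm, ball about 40 mm against the stated 35 mm. Next I'll move to a wrist view over the track.

```bash
python3 -m inch '[150,200,30,0,0, 357,432,30,0,0, 357,432,30,0,0, 357,432,30,0,0, 357,432,30,0,0, 357,432,30,0,0, 357,432,30,0,0, 357,432,30,0,0, 357,432,30,0,0, 357,432,30,0,0]' 20
```

```text
t: 0.98
tool_pos: [0.4078, -0.26, 0.2417]
orientation: [3.119, 0.375, 0.0]
force: [0.2, -0.1, 0.2]
opening: 0.031
gripper_force: 0.0
```

```bash
python3 -m inch '[30,37,2,0,0, 60,74,4,0,0, 90,108,6,0,0, 90,108,6,0,0, 90,108,6,0,0]'
cat > m2.py <<'E'
from h import *
import pickle,sys
c=grab('wrist'); pickle.dump(c,open('w1.pkl','wb'))
cv2.imwrite('pics/w1.png',cv2.resize(c['im'],(800,600)))
E
python3 m2.py
```

```text
t: 1.4
tool_pos: [0.4988, -0.1506, 0.2475]
orientation: [-3.117, -0.383, -0.001]
force: [0.4, -0.6, -0.4]
opening: 0.0011
gripper_force: 0.0
```

View pics/w1.png

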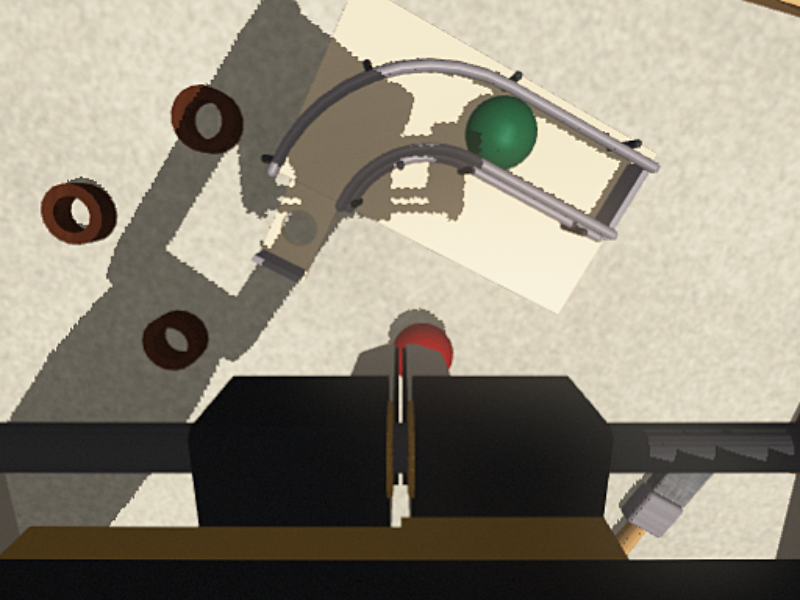

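The wrist view shows the ball at (502,132), the seat at (299,226), the exit rail ends at (275,172) and (344,205), the rear rail ends at (655,166) and (612,237), and the rings at (207,118), (78,211) and (175,340).

```bash
cat > m3.py <<'E'
from h import *
import pickle
from m1 import near,circ,C
W=pickle.load(open('w1.pkl','rb')); s=.64
b=near(W,'green',(502,132)); print(circ(b))
g=onz(W,circ(b)[0],.035); seat=onz(W,(299*s,226*s),.008)
S,P=C['scene'],C['side']
print('green',g, cross([ray(W,circ(b)[0]),ray(P,circ(near(P,'green',(432,452)))[0]),ray(S,circ(near(S,'green',(290,433)))[0])]))
print('seat',seat,cross([ray(W,(299*s,226*s)),ray(P,(340*s,379*s)),ray(S,(323*s,325*s))]))
for p in [(275,172),(344,205),(655,166),(612,237)]: print('rail',onz(W,np.array(p)*s,.054))
for th in(-12.5,-13,-13.5,-14):
    t=np.radians(th);R=np.array([[np.cos(t),-np.sin(t)],[np.sin(t),np.cos(t)]])
    O=seat[:2]-R@[-.04,.1]
    print(th,O,[(R.T@(onz(W,np.array(p)*s,z)[:2]-O)*1000).round(1) for p,z in[((502,132),.035),((275,172),.054),((344,205),.054),((655,166),.054),((612,237),.054)]])
for p in [(207,118),(78,211),(175,340)]:
    print('ring',onz(W,np.array(p)*s,.015))
r=near(W,'brown',(78,211));print(r[0],circ(r)[0],onz(W,circ(r)[0],.012),cross([ray(W,circ(r)[0]),ray(S,circ(near(S,'brown',(398,247)))[0]),ray(P,circ(near(P,'brown',(317,287)))[0])]))
E
python3 m3.py
```

```text
((322.3529357910156, 83.2476806640625), (40.135868072509766, 43.25501251220703), 1.6326748132705688)
green [ 0.61709545 -0.20168197  0.035     ] (array([ 0.61500597, -0.20107387,  0.04049731]), [np.float64(0.001392896232989734), np.float64(0.0025579994588989133), np.float64(0.0028072301770859683)])
seat [ 0.50420829 -0.06012142  0.008     ] (array([ 0.50463054, -0.05970072,  0.00674116]), [np.float64(0.0006402084548709006), np.float64(0.0022176359656596815), np.float64(0.0019944225912318226)])
rail [ 0.54570767 -0.04374812  0.054     ]
rail [ 0.53471105 -0.09813066  0.054     ]
rail [ 0.61781598 -0.31344067  0.054     ]
rail [ 0.56098851 -0.30110869  0.054     ]
-12.5 [ 0.52161617 -0.16640861] [array([ 99.1, -13.3]), array([ -3., 125.]), array([-2. , 69.5]), array([ 125.7, -122.7]), array([  67.6, -123. ])]
-13 [ 0.52068799 -0.16655647] [array([100.1, -12.1]), array([ -3.2, 125.3]), array([-1.7, 69.8]), array([ 127.7, -121.3]), array([  69.5, -122. ])]
-13.5 [ 0.51975855 -0.16669623] [array([101. , -10.9]), array([ -3.5, 125.6]), array([-1.5, 70.2]), array([ 129.6, -119.8]), array([  71.5, -121.1])]
-14 [ 0.51882793 -0.16682787] [array([102. ,  -9.6]), array([ -3.7, 125.9]), array([-1.2, 70.5]), array([ 131.5, -118.3]), array([  73.4, -120.1])]
ring [0.57132012 0.02587287 0.015     ]
ring [0.47275141 0.12000049 0.015     ]
ring [0.3788789  0.02684681 0.015     ]
1248 (50.36252212524414, 135.66168212890625) [0.47137902 0.12127782 0.012     ] (array([0.47206773, 0.12180933, 0.01151766]), [np.float64(0.0008322549075840891), np.float64(0.0011412607535276334), np.float64(0.0014531696433303309)])
```

The fit is consistent at θ≈-13.2° with the track origin at about (0.520, -0.1675): ball at track (100,-12) and rails within about 2 mm. Next I'll go behind the ball and descend to 90 mm, then lower into the slot.

```bash
python3 -m inch '[25,-28,-20,-7,0, 50,-56,-40,-14,0, 75,-84,-70,-21,0, 101,-113,-100,-27,0, 101,-113,-130,-27,0, 101,-113,-157,-27,0, 101,-113,-157,-27,0, 101,-113,-157,-27,0]'
python3 - <<'E'
from h import *
c=grab('wrist'); cv2.imwrite('pics/w2.png',c['im'])
E
```

```text
t: 2.12
tool_pos: [0.5953, -0.2672, 0.0884]
orientation: [-3.118, 0.365, 0.008]
force: [0.0, -0.1, 0.2]
opening: 0.0006
gripper_force: 0.0
```

View pics/w2.png

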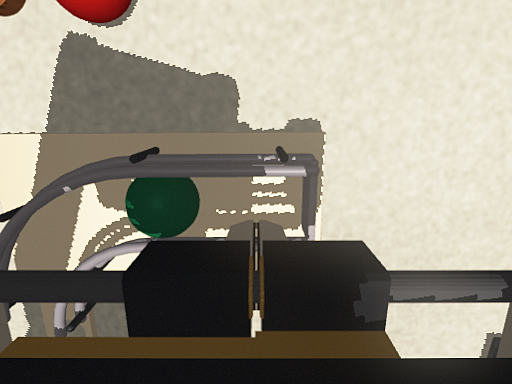

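The picture shows the ball at (162,203) and the shut fingers at (256,230) between the rails, behind the ball. I'll read the settled pose.

```bash
python3 -m inch '[0,0,0,0,0,0,0,0,0,0]'
python3 - <<'E'
from h import *
s=robot.read_state();print(s['tool_pos'],s['orientation'])
c=grab('wrist');print(proj(c,s['tool_pos']))
t=np.radians(-13.2);R=np.array([[np.cos(t),-np.sin(t)],[np.sin(t),np.cos(t)]])
print(R.T@(s['tool_pos'][:2]-[.52,-.1675]))
E
```

```text
t: 2.33
tool_pos: [0.5996, -0.2678, 0.0944]
orientation: [3.119, -0.362, 0.008]
force: [0.4, 0.8, 0.4]
opening: 0.0002
gripper_force: 0.0
[ 0.59955538 -0.26784719  0.09437178] [ 3.11862264 -0.36238939  0.00753716]
[[255.95313391 233.03635561]]
[ 0.1003678  -0.07952936]
```

```bash
python3 -m inch '[0,0,-15,0,0, 0,0,-30,0,0, 0,0,-45,0,0, 0,0,-62,0,0, 0,0,-62,0,0, 0,0,-62,0,0, 0,0,-62,0,0]'; python3 -c "
from h import *
for i in range(3): print(robot.read_state()['tool_pos']); read_camera('side')"
```

```text
t: 2.97
tool_pos: [0.5982, -0.2669, 0.029]
orientation: [3.121, -0.363, -0.0]
force: [0.4, 0.4, 0.9]
opening: 0.0006
gripper_force: 0.0
[ 0.59815213 -0.26689551  0.02896426]
[ 0.59867955 -0.26719335  0.02968917]
[ 0.59889646 -0.26732306  0.03000651]
```

```bash
python3 -m inch '[1,5,0,0,0, 2.5,11,0,0,0, 4,17.5,0,0,0, 5.5,23.5,0,0,0, 7,29,0,0,0, 8.5,35,0,0,0, 9.5,41,0,0,0, 11,47,0,0,0, 12,52.5,0,0,0, 14,58.5,0,0,0]'
cat > look.py <<'E'
from h import *
from m1 import blobs,circ
t=np.radians(-13.2);R=np.array([[np.cos(t),-np.sin(t)],[np.sin(t),np.cos(t)]]);O=np.array([.52,-.1675])
s=robot.read_state();print('tcp track',(R.T@(s['tool_pos'][:2]-O)*1000).round(1),s['tool_pos'][2],'t',s['t'])
r=[]
for n in('scene','side'):
    c=grab(n);b=[x for x in blobs(c,'green') if 150<x[0]<900 and x[1][1]>150]
    if b:
        b=max(b,key=lambda x:x[0]); e=circ(b); r.append(ray(c,e[0]))
        p=onz(c,e[0],.035);print(n,b[0],(R.T@(p[:2]-O)*1000).round(1))
if len(r)==2:
    x,_=cross(r);print('3d',(R.T@(x[:2]-O)*1000).round(1),x.round(4))
for y,phi in [(-20,0),(0,0)]+[(None,p) for p in range(10,91,10)]:
    p=[.1,y/1000] if y is not None else [.1*np.cos(np.radians(phi)),.1*np.sin(np.radians(phi))]
    print(phi,((R@p+O-s['tool_pos'][:2])*1000).round(1),end=';')
E
python3 look.py
```

```text
t: 3.95
tool_pos: [0.6121, -0.2079, 0.0287]
orientation: [3.12, -0.363, -0.0]
force: [-1.3, -0.9, 1.0]
opening: 0.0004
gripper_force: 0.1
tcp track [ 98.9 -18.3] 0.028662015816314303 t 3.95
scene 231 [189.  773.2]
0 [ 0.7 -1.9];0 [ 5.3 17.6];10 [ 7.8 34.9];20 [ 7.2 52.3];30 [ 3.7 69.3];40 [-2.8 85.5];50 [-12.  100.3];60 [-23.6 113.3];70 [-37.3 124.1];80 [-52.7 132.3];90 [-69.2 137.8];
```

```bash
python3 -m inch '[1.5,6,0,0,0, 3.2,12,0,0,0, 5,18,0,0,0, 6.4,24.5,0,4,0, 7.4,31.5,0,8,0, 7.8,38.5,0,12,0, 7.6,45.5,0,16,0, 7.2,52.3,0,20,0, 6,59,0,24,0, 4.5,66,0,28,0]'; python3 look.py
```

```text
t: 4.88
tool_pos: [0.6169, -0.1419, 0.0289]
orientation: [3.115, 0.408, 0.001]
force: [0.5, -0.2, 0.4]
opening: 0.0008
gripper_force: 0.3
tcp track [88.5 47. ] 0.028904133222838357 t 4.8833
scene 242 [190.2 768.4]
0 [ -4.1 -67.9];0 [  0.5 -48.4];10 [  3.  -31.2];20 [  2.4 -13.7];30 [-1.2  3.3];40 [-7.6 19.5];50 [-16.8  34.3];60 [-28.4  47.3];70 [-42.1  58.1];80 [-57.5  66.3];90 [-74.1  71.8];
```

```bash
python3 -m inch '[-2.3,6.7,0,4,0, -5,13.2,0,8,0, -7.6,19.5,0,12,0, -11,25.7,0,16,0, -14.8,31.5,0,20,0, -19,37,0,24,0, -23.6,42.3,0,28,0, -28.4,47.3,0,32,0, -33.6,52,0,36,0, -39,56.2,0,40,0]'; python3 look.py; python3 -c "
from h import *
cv2.imwrite('pics/w3.png',np.hstack([grab('wrist')['im'][:,:400],grab('side')['im'][150:,150:400].repeat(1,0).copy()[:0].reshape(0,0,3)]) if 0 else grab('wrist')['im'])"
```

```text
t: 5.82
tool_pos: [0.5778, -0.0862, 0.029]
orientation: [2.789, 1.445, 0.001]
force: [0.5, 0.1, 1.0]
opening: 0.0004
gripper_force: 0.4
tcp track [37.7 92.3] 0.028970033376624352 t 5.8167
scene 245 [189.  773.2]
side 300 [ -7.  101.9]
3d [ 379.4 -699.8] [ 0.7296 -0.9355  1.2151]
0 [  35.  -123.6];0 [  39.6 -104.1];10 [ 42.1 -86.8];20 [ 41.5 -69.4];30 [ 37.9 -52.4];40 [ 31.5 -36.2];50 [ 22.3 -21.4];60 [10.7 -8.4];70 [-3.   2.4];80 [-18.4  10.6];90 [-35.   16.1];
```

View pics/w3.png

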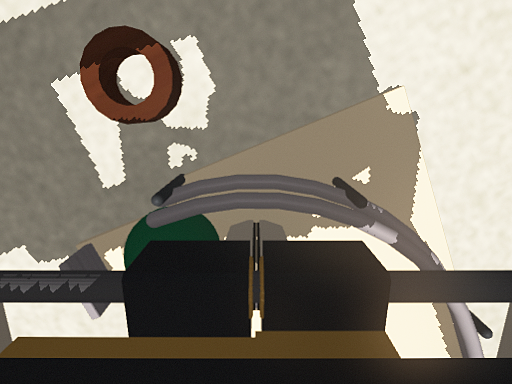

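The ball at (170,240) is directly ahead of the fingers, emerging from the rails at track x≈-7. I'll finish the push more slowly.

```bash
python3 -m inch '[-3,2.3,0,2,0, -6.5,4.7,0,4,0, -10,6.9,0,6,0, -13.8,8.8,0,9,0, -17.5,10.3,0,11,0, -21.5,12,0,14,0, -26,13.5,0,16,0, -26,13.5,0,16,0, -26,13.5,0,16,0, -26,13.5,0,16,0]'; python3 look.py
```

```text
t: 6.8
tool_pos: [0.552, -0.073, 0.0288]
orientation: [2.564, 1.814, 0.0]
force: [0.2, -0.0, -0.3]
opening: 0.0004
gripper_force: 0.0
tcp track [ 9.6 99.3] 0.028797510711643312 t 6.8
scene 249 [188.9 773.5]
side 406 [-38.1  97.1]
3d [ 431.9 -837. ] [ 0.7494 -1.081   1.3651]
0 [  60.8 -136.8];0 [  65.4 -117.3];10 [  67.8 -100.1];20 [ 67.3 -82.6];30 [ 63.7 -65.6];40 [ 57.3 -49.4];50 [ 48.1 -34.6];60 [ 36.5 -21.6];70 [ 22.8 -10.8];80 [ 7.4 -2.6];90 [-9.2  2.9];
```

The ball is at about (-38,97), so it has probably dropped in. I'll raise straight out of the slot, then check it.

```bash
python3 -m inch '[0,0,30,0,0, 0,0,60,0,0, 0,0,100,-7,0, 0,0,140,-14,40, 0,0,170,-21,80, 0,0,190,-28,100, 0,0,190,-35,100, 0,0,190,-42,100, 0,0,190,-49,100, 0,0,190,-56,100]'; python3 look.py | grep -v ';'
```

```text
t: 7.73
tool_pos: [0.5518, -0.0728, 0.219]
orientation: [3.117, 0.391, 0.001]
force: [0.4, -0.1, 0.4]
opening: 0.0423
gripper_force: 0.0
tcp track [ 9.4 99.4] 0.21895520486658623 t 7.7333
scene 336 [-40.4 101.1]
side 417 [-38.9  97.9]
3d [-40.4 100.6] [ 0.5036 -0.0603  0.0329]
```

```bash
python3 -m inch '[0,0,0,-7,100, 0,0,0,-14,100, 0,0,0,-21,100, -20,0,0,-28,100, -50,10,0,-28,100, -50,10,0,-28,100, -50,10,0,-28,100]'
cat > look2.py <<'E'
from h import *
from m1 import blobs,circ
t=np.radians(-13.2);R=np.array([[np.cos(t),-np.sin(t)],[np.sin(t),np.cos(t)]]);O=np.array([.52,-.1675])
s=robot.read_state();print('tcp',s['tool_pos'].round(4),np.degrees(2*np.arctan2(s['orientation'][1],s['orientation'][0])))
r={}
for n in('scene','side','wrist'):
    c=grab(n);cv2.imwrite(f'pics/l_{n}.png',c['im'])
    for b in blobs(c,'green'):
        e=circ(b);p=onz(c,e[0],.03)
        if np.hypot(*(p[:2]-[.504,-.06]))<.05 and b[0]>150: r[n]=ray(c,e[0]);print(n,b[0],p.round(4),np.round(e[1],1),(R.T@(p[:2]-O)*1000).round(1))
if len(r)>1: x,q=cross(list(r.values()));print(x.round(4),np.round(q,4),(R.T@(x[:2]-O)*1000).round(1))
E
python3 look2.py
```

```text
t: 8.42
tool_pos: [0.5006, -0.0624, 0.2184]
orientation: [-3.121, 0.357, 0.0]
force: [0.6, -0.6, 1.0]
opening: 0.0922
gripper_force: 0.0
tcp [ 0.5006 -0.0624  0.2184] 346.96779023564875
scene 259 [ 0.5002 -0.057   0.03  ] [17.6 20.9] [-44.5 103.1]
side 411 [ 0.5041 -0.0596  0.03  ] [22.5 22.9] [-40.1 101.4]
wrist 569 [ 0.4998 -0.0591  0.03  ] [37.6 40.3] [-44.4 100.9]
[ 0.502  -0.0591  0.0317] [0.0015 0.0026 0.0018] [-42.3 101.5]
```

The ball is seated: 3D (-40.4, 100.6) in the track frame, with z falling from 40 to about 32 mm. I'll descend with the fingers straddling it, across the open sides.

```bash
python3 -m inch '[3,2.4,-40,0,100, 3,2.4,-80,0,100, 3,2.4,-115,0,100, 3,2.4,-145,0,100, 3,2.4,-170,0,100, 3,2.4,-190,0,100, 3,2.4,-206,0,100, 3,2.4,-206,0,100, 3,2.4,-206,0,100]' 10 && python3 -m inch '[0,0,0,0,60, 0,0,0,0,45,0,0,0,0,45,0,0,0,0,45,0,0,0,0,45,0,0,0,0,45,0,0,0,0,45,0,0,0,0,45]' 10
```

```text
t: 9.32
tool_pos: [0.5043, -0.0603, 0.012]
orientation: [-3.121, 0.362, 0.003]
force: [-0.0, 0.0, -0.5]
opening: 0.0928
gripper_force: 0.0
t: 9.98
tool_pos: [0.5047, -0.0603, 0.0129]
orientation: [3.121, -0.363, 0.001]
force: [-0.2, -0.2, 1.3]
opening: 0.0539
gripper_force: 10.0
```

Gripped at 53.9 mm, which is the ball's diameter. Lifting.

```bash
python3 -m inch '[0,0,6,0,45, 0,0,14,0,45, 0,0,26,0,45, 0,0,42,0,45, 0,0,60,0,45, 0,0,80,0,45, 0,0,100,0,45, 0,0,110,0,45, 0,0,110,0,45, 0,0,110,0,45]' 10
python3 - <<'E'
from h import *
from m1 import blobs,circ
s=robot.read_state();print(s['tool_pos'],s['opening'],s['gripper_force']);r=[]
for n in('scene','side'):
    c=grab(n)
    for b in blobs(c,'green'):
        p=onz(c,circ(b)[0],.14)
        if np.hypot(*(p[:2]-s['tool_pos'][:2]))<.06 and b[0]>100: r.append(ray(c,circ(b)[0]));print(n,b[0],np.round(circ(b)[1],1),p)
if len(r)>1: print(cross(r))
E
```

```text
t: 10.82
tool_pos: [0.505, -0.0604, 0.1233]
orientation: [3.12, -0.363, 0.003]
force: [-0.5, -0.0, -1.0]
opening: 0.0532
gripper_force: 10.0
[ 0.50503111 -0.06041169  0.12334383] 0.05315777385042968 9.999896585941315
scene 444 [23.2 23.8] [ 0.50218079 -0.05716931  0.14      ]
```

```bash
python3 -m inch '[-3,15,0,0,45, -8,40,0,0,45, -13,70,0,0,45, -18,100,0,0,45, -23,130,0,0,45, -28,155,0,0,45, -31,173,0,0,45, -32,182,0,0,45, -32,182,0,0,45, -32,182,0,0,45]' 10
python3 - <<'E'
from h import *
from m1 import blobs,circ
s=robot.read_state();print(s['tool_pos'],s['opening'],s['gripper_force']);r=[]
for n in('scene','side'):
    c=grab(n); o=proj(c,[.472,.1215,.08])[0].astype(int); 
    cv2.imwrite(f'pics/p_{n}.png',cv2.resize(c['im'][o[1]-60:o[1]+60,o[0]-75:o[0]+75],(400,320)))
    for b in blobs(c,'brown')+blobs(c,'green'):
        for z in(.011,.142):
            p=onz(c,circ(b)[0],z)
            if np.hypot(*(p[:2]-s['tool_pos'][:2]))<.03 and b[0]>60: print(n,z,b[0],np.round(circ(b)[1],1),p)
cv2.imwrite('pics/p.png',np.hstack([cv2.imread('pics/p_scene.png'),cv2.imread('pics/p_side.png')]))
E
```

```text
t: 11.75
tool_pos: [0.4721, 0.1213, 0.1218]
orientation: [3.12, -0.361, -0.002]
force: [1.1, -0.7, -1.8]
opening: 0.0534
gripper_force: 10.0
[0.47206232 0.12134173 0.12177247] 0.053422762991800654 9.999846071004868
scene 0.011 267 [18.9 20. ] [0.47089773 0.12138817 0.011     ]
scene 0.142 309 [20.3 20.9] [0.47264386 0.12209941 0.142     ]
side 0.011 292 [18.9 20.2] [0.47389404 0.11936773 0.011     ]
side 0.142 85 [ 7.6 18.1] [0.48614345 0.1113757  0.142     ]
```

View pics/p.png

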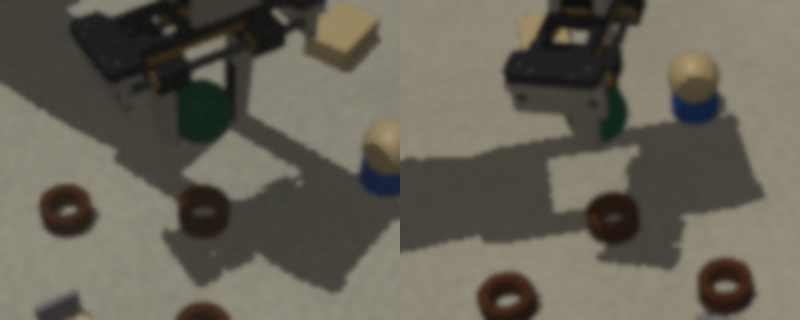

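The ball at (205,110) hangs over the meant ring at (203,212) (scene crop, left). The cream ball is clear. Lowering.

```bash
python3 -m inch '[0,0,-20,0,45, 0,0,-45,0,45, 0,0,-65,0,45, 0,0,-78,0,45, 0,0,-85,0,45, 0,0,-89,0,45, 0,0,-92,0,45, 0,0,-92,0,45, 0,0,-92,0,45]' 10
```

```text
t: 12.6
tool_pos: [0.4733, 0.1216, 0.0315]
orientation: [-3.12, 0.363, -0.002]
force: [-0.2, 0.4, -0.8]
opening: 0.053
gripper_force: 10.0
```

```bash
python3 -m inch '[0,0,-1,0,45, 0,0,-2,0,45, 0,0,-3,0,45, 0,0,-3,0,45, 0,0,-3,0,45]' 10
```

```text
t: 13.02
tool_pos: [0.4725, 0.1218, 0.0277]
orientation: [-3.121, 0.363, -0.0]
force: [-0.1, 0.6, -0.8]
opening: 0.0535
gripper_force: 10.0
```

```bash
python3 -m inch '[0,0,-0.5,0,45, 0,0,-1,0,45, 0,0,-1.5,0,45, 0,0,-1.5,0,45, 0,0,-1.5,0,45]' 10; python3 -c "
from h import *
for i in range(3): s=robot.read_state();print(s['tool_pos'],s['force']); read_camera('side')"
```

```text
t: 13.43
tool_pos: [0.4732, 0.1217, 0.0269]
orientation: [-3.12, 0.363, -0.002]
force: [-1.2, 0.6, 5.7]
opening: 0.0536
gripper_force: 10.0
[0.47319035 0.1217371  0.02693446] [-1.2257731   0.61951531  5.72594411]
[0.47324903 0.12172907 0.02696759] [-0.80196611 -0.70531229  5.65111765]
[0.47321692 0.12174066 0.02694152] [-0.79741518 -0.64222529  5.52134521]
```

Contact: about 6 N upward, at the expected height. I'll open gradually, rise and look.

```bash
python3 -m inch '[0,0,0,0,60, 0,0,0,0,63, 0,0,0,0,70, 0,0,0,0,85, 0,0,0,0,100, 0,0,0,0,100, 0,0,0,0,100]' 10 && python3 -m inch '[0,0,8,0,100, 0,0,20,0,100, 0,0,40,0,100, 0,0,70,0,100, 0,0,105,0,100, -40,-10,140,0,100, -80,-40,160,0,100, -110,-80,160,0,100, -110,-80,160,0,100, -110,-80,160,0,100]'
python3 - <<'E'
from h import *
from m1 import blobs,circ
r=[]
for n in('scene','side'):
    c=grab(n); o=proj(c,[.5,.18,.03])[0].astype(int)
    cv2.imwrite(f'pics/f_{n}.png',cv2.resize(c['im'][o[1]-60:o[1]+60,o[0]-75:o[0]+75],(400,320)))
    for b in blobs(c,'green'):
        p=onz(c,circ(b)[0],.044)
        if np.hypot(*(p[:2]-[.472,.1215]))<.06 and b[0]>60: r.append(ray(c,circ(b)[0]));print(n,b[0],np.round(circ(b)[1],1),p)
if len(r)>1: print(cross(r))
cv2.imwrite('pics/f.png',np.hstack([cv2.imread('pics/f_scene.png'),cv2.imread('pics/f_side.png')]))
E
```

```text
t: 14.17
tool_pos: [0.4725, 0.1217, 0.0261]
orientation: [3.121, -0.363, -0.0]
force: [-0.1, -0.9, -0.4]
opening: 0.0874
gripper_force: 0.0
t: 15.0
tool_pos: [0.3612, 0.0393, 0.1889]
orientation: [3.119, -0.365, 0.007]
force: [-0.4, 1.0, 0.0]
opening: 0.093
gripper_force: 0.0
scene 204 [15.8 17.2] [0.4719696  0.12182347 0.044     ]
side 302 [19.2 19.7] [0.4730488  0.11867507 0.044     ]
(array([0.47229426, 0.12133929, 0.04288798]), [np.float64(0.001172878679567201), np.float64(0.0011728786795671285)])
```

View pics/f.png

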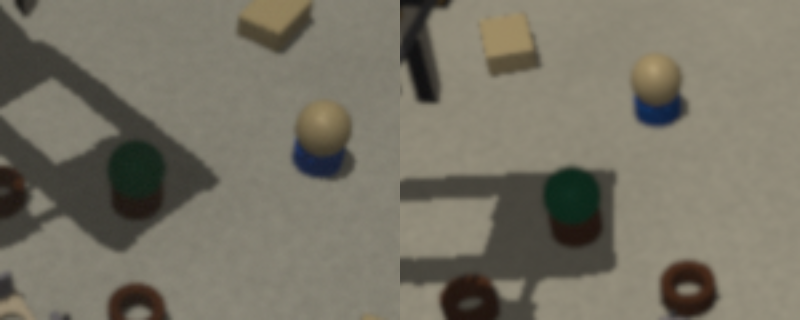

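The green ball at (136,170) / (572,195) sits on the wooden ring at 43 mm, within about 1 mm of centre. The cream ball hasn't moved and the gripper is clear.

```bash
python3 -m inch '[0,0,0,0,100,0,0,0,0,100,0,0,0,0,100]' >/dev/null; python3 -c "
from plant import job
print(job.close_job())"
```

```text
the job is handed in; nothing more can be done
None
```

The job is handed in, with no verdict returned: the green ball dropped into the exit seat, was lifted out there and set gently on the leftmost wooden ring (measured about 1 mm off centre, 43 mm high), and the cream ball still sits on its blue stand.

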